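# Fit a keyed centrifuge rotor on its drive shaft

### The job

Lift the orange rotor off its blue mat by its grip bar, lower it onto the shaft of the white centrifuge drive, and turn it there until its keyway drops over the shaft's cross key; then press it down fully home on the seat and let go. Press gently throughout, never forcing the rotor against the drive with more than 35 N, and leave the other things on the bench where they are.

Things in the scene. Friction and masses are not known exactly. Their poses are not given: they have to be found in the camera images.
- rotor_grip (a point): Loose rotor, about 0.4 kg, standing upright on a round blue mat: orange disc 96 mm across with eight black pockets, square aluminium hub below, aluminium grip bar on top (44 mm long along x, 16 mm thick along y, 40 mm tall, black line along its top). Point: centre of the grip bar, 68 mm above the hub's underside, 20 mm above the orange disc's top, 20 mm below the bar's top. z up.
- rotor_foot (a point): Centre of the underside of the rotor's hub (44 x 44 mm), 68 mm straight below rotor_grip, same axes. Here opens the bore: 14 mm wide, 44 mm deep, closed above. Across the underside runs the keyway, along the rotor's x (parallel to the grip bar, on both sides of the bore), 8 mm wide and 14 mm deep, so that a half turn gives the same fit.
- drive_seat (a point): Seat of the white fixed centrifuge drive: top of a dark steel disc 52 mm across, 6 mm above the top of the housing. Point: on the shaft's axis at the seat's top, where the hub's underside must finally rest; it stops hard there. Axes of the housing, z up.
- shaft_tip (a point): Tip of the drive's upright steel shaft, on its axis, 42 mm above the seat, axes of the housing. The shaft is 12 mm in diameter; its last 6 mm taper to 5 mm. It turns only stiffly (about 0.2 N m), so it stays put while a hub is turned on it with light pressure.
- key_top (a point): Point on the shaft's axis at the height of the key's top, 12 mm above the seat; axes of the HOUSING, not of the key. The key is a brass bar 28 mm long and 5 mm wide and high, crosswise through the shaft. Its direction is random and not given. A hub not lined up with it rides on it, 12 mm above the seat; lined up to about 5 degrees it goes down over it.
- collar_top (a point): Point on the shaft's axis 6 mm above the seat: top, before use, of a black rubber collar 38 mm across round the shaft's foot (the point itself does not move). A hub dropped over the key stops on the collar, which bears the rotor's weight; it yields to about 7 N in all (weight included) and stays down: a steady press of 5 to 12 N takes the hub the last 6 mm home. Held askew it binds.
- mat: Round blue mat, fixed, 124 mm across, 4 mm thick, the rotor's parking place; origin at the centre of its underside.
- drive: White box-shaped centrifuge drive unit, fixed, 170 x 170 x 80 mm; origin at the centre of its underside, 86 mm below drive_seat, axes as there. The shaft, key and collar belong to it.
- cap_a_mid (a point): Loose red plastic bottle cap, 34 mm across, 15 mm tall, a bystander; point at its centre.
- cap_b_mid (a point): A second red cap like it; point at its centre.
- beaker: Loose clear plastic beaker, 72 mm across, 85 mm tall, a bystander; origin at the centre of its underside.
- amber: Loose amber bottle with blue cap, 68 mm across, 150 mm tall, a bystander; origin at the centre of its underside.
- clearb: Loose clear bottle with orange cap, 68 mm across, 140 mm tall, a bystander; origin at the centre of its underside.
- dome: Loose clear dome cover of the centrifuge with a blue knob, 124 mm across, 81 mm tall, a bystander; origin at the centre of its underside.
Not all that is in view belongs to the job. Leave any red look-alike of the part that bears rotor_grip alone.

How it is judged (in metres and radians):
On the way, in this order (a step that is already met when the one before it is completed fails the run):
1. the rotor is lifted clear of its mat (height (world z) of rotor_foot above 0.03 m), for 0.1 s.
2. the rotor is down on the shaft, its bore round the shaft and its hub at the key's top or lower (horizontal distance between rotor_foot and drive_seat below 0.003 m and z of rotor_foot in the frame of drive_seat between -0.01 and 0.0145 m), for 0.1 s.
At the end, for the whole second after the job is handed in: The rotor is on the shaft, keyed and fully home: the hub's underside within 2 mm of the seat in height and within 3 mm of the shaft's axis, tilted less than 0.06 rad, and at rest (z of rotor_foot in the frame of drive_seat between -0.003 and 0.002 m and horizontal distance between rotor_foot and drive_seat below 0.003 m and angle between rotor_foot's own z axis and vertical below 0.06 rad and linear speed of rotor below 0.02 m/s); the robot touches nothing.
It fails at once if the rotor is forced against the drive with more than 35 N (contact force between rotor and drive above 35 N).
It fails at once if a bystander is moved by more than 30 mm (distance of any of cap_a_mid, cap_b_mid, beaker, amber, clearb, dome from where it was at the start of the episode above 0.03 m).
It also fails if it takes over 72 s, if anything falls off the work surface, if the arm or the gripper's body presses on something with over 40 N, if the wrist force passes 120 N, or if a joint passes its speed limit or range.

### The arm

A 6-joint arm with a two-finger parallel gripper is mounted at the origin on the work surface. World frame = base frame: x ahead of the robot, y to its left, z up, the work surface at z = 0. Lengths are in mm, angles in degrees, forces in N, time in s.
With the tool pointing down it reaches from about 350 to 850 mm from the base axis. Payload 8.1 kg.
Tool frame: the origin (TCP) lies midway between the tips of the shut fingers; the grasp point (between the pads) lies 19 mm behind it; x points along the fingers, y is the direction in which the jaws open and shut, and the axes are right-handed (so a half turn about x gives the same grasp; the last joint's range is limited). The gripper opens to 85 mm and grips with 20 to 120 N. Pads are 22 mm wide; open, the fingers measure 114 mm over their backs; the gripper's body (76 mm by 85 mm) begins 54 mm behind the grasp point. The pads swing forward as they close: fully open they stand 13 mm farther back than shut.
Start: joints at [-74.565, 7.471, 85.268, -0, 87.261, -4.893], TCP at [208.462, -562.627, 231.292] pointing down, gripper open.
Joint ranges: [-169.43, 169.43], [-51.17, 129.36], [1.28, 143.12], [-76.62, 256.62], [0, 156.53], [-152.29, 152.29]. Speed limits (degrees/s): [136.94, 136.94, 159.86, 180, 180, 180].

### API

Orientations are given as [roll, pitch, yaw] about the fixed x, y, z axes, in that order (R = Rz(yaw) Ry(pitch) Rx(roll)).
In Python, from bench import sense, snapshot, hand_in gives the robot as it stands.
- The arm moves only by the tool drive_tool, never from a script. Its argument "deltas" is a list of rows, each a list of 7 numbers: the closure in counts, from 0 (fully open) to 255 (shut), then the shift along the tool's x, y, z in m, then the turn, a rotation vector about the tool's x, y, z in rad. A call has exactly 10 rows; each row is the pose to reach, as a shift and turn from the pose commanded when the call began, along the tool's axes at that moment; what a row does not reach only later rows make up. A row lasts 1/12 s, in which the tool goes at most 41.7 mm and 7.16 degrees, less where a joint would pass 70% of its speed; a pose out of reach is approached as far as the arm can. A call with a gripper value outside its range is refused whole. The fingers move at their own pace and stop on an object; "squeeze" is the grip in N (left out, the last holds). Time passes only in rows, so rows that repeat a pose let the fingers close, or fill a call up. It gives the time, the measured TCP pose, the force and the opening at its end, in the units of the state.
- sense(): the state, without advancing time (a new reading comes with each control period).
- snapshot(name): name is "side" or "top"; returns a dict with "frame" (384x512x3 uint8, blue, green, red), "fx", "fy", "cx", "cy" (pixels), "rvec" (rotation vector, rad) and "tvec" (3), from world to camera coordinates, as OpenCV has them. Camera axes: x right, y down, z forward; pixel columns grow to the right and rows downward; lengths in mm; the calibration is good to about 2 mm. A picture is of the moment at which its call begins. There is no depth.
- hand_in(): hands the job in, once; it reports no verdict.
The state is a dict: "time": time; "joint_pos": joint angles; "qd": joint speeds; "joint_efforts": joint torques, N m; "tool_pos": TCP position; "tcp_rot": TCP orientation; "ft_force": force on the tool from outside, world axes, zero at the start; "wrist_torque": the same for the moment, N m; "finger_gap": finger opening in mm.
Only numpy, scipy, OpenCV 4.12 (cv2) and the standard library are available. Lean on these libraries where they do the work, as an engineer would, in place of code of your own. Each camera call takes 0.05 s, during which the arm holds its last target.

## Working session

There is one attempt and no reset: what is moved stays moved. The work goes in short steps, Python scripts to look and compute and a tool call to move; the robot and the scene stay as the last step left them, time stands still between calls to the robot, and variables do not carry over. Pictures are saved under pics/ and viewed, and the job is handed in when it is done.

Besides the shell and the picture viewer there is one more tool, called after "Request:" as a command line: name --pt "numbers of a row" for each row, then --argument value for the rest. drive_tool: Moves the arm, as the interface text tells. Its arguments: {"type":"object","properties":{"deltas":{"type":"array","items":{"type":"array","items":{"type":"number"}}},"squeeze":{"type":"number"}},"required":["deltas"]}

```bash
ls; mkdir -p pics; python3 - <<'E'
from bench import sense,snapshot
import cv2,numpy as np,pickle
print(sense())
for n in("side","top"):
    s=snapshot(n); cv2.imwrite(f"pics/{n}0.png",s["frame"]); pickle.dump(s,open(n+"0.pkl","wb"))
    print({k:v for k,v in s.items() if k!="frame"})
E
```

```text
pics
{'time': 0.0, 'joint_pos': array([-7.45639304e+01,  7.51634890e+00,  8.53274196e+01,  4.13457851e-04,
        8.72620140e+01, -4.89236491e+00]), 'qd': array([ 0.02135862, -0.15967024, -0.0067643 , -0.09601471, -0.01916559,
       -0.00897102]), 'joint_efforts': array([ 2.61874535e-03, -5.69392526e+01, -5.00553310e+01, -1.04066062e-04,
        1.45515052e-02,  2.10682578e-05]), 'tool_pos': array([ 208.32694959, -562.09751667,  230.24932197]), 'tcp_rot': array([-95.11603244,  89.89421669, 105.2123819 ]), 'ft_force': array([ 0.35783915, -0.26059159, -0.56189563]), 'wrist_torque': array([ 0.03479173,  0.00845582, -0.0003687 ]), 'finger_gap': 85.3495582328064}
{'fx': 488.58567490594714, 'fy': 488.58567490594714, 'cx': 252.24430945941714, 'cy': 187.26184734238365, 'rvec': array([ 0.41869915, -2.70400934,  1.22314374]), 'tvec': array([ 523.42386716,  182.59586829, 1236.87878207])}
{'fx': 396.158180438651, 'fy': 396.158180438651, 'cx': 255.053563333908, 'cy': 192.6771747379498, 'rvec': array([ 2.16089422, -2.11247082,  0.2419565 ]), 'tvec': array([-24.31761268, 554.36525428, 998.4231752 ])}
```

View pics/side0.png

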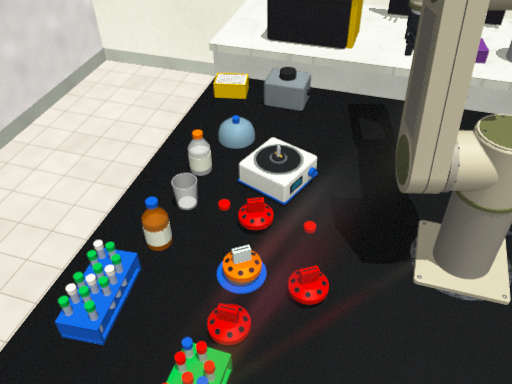

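View pics/top0.png

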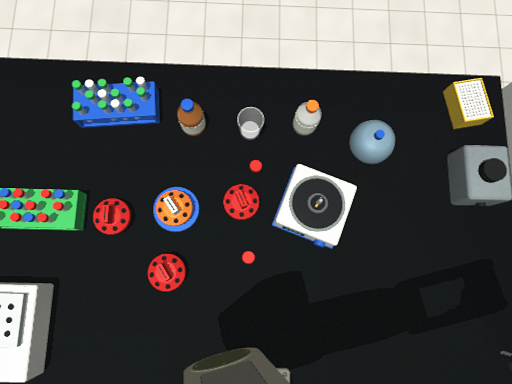

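Candidates in the top view are the orange rotor on its blue mat at (174,207) and red look-alike rotors at (111,216), (241,201) and (166,271). I choose the orange one at (174,207), which is at (241,263) in the side view. The drive is at (317,203).

```bash
python3 - <<'E'
import cv2,pickle,numpy as np
t=pickle.load(open("top0.pkl","rb"))["frame"];s=pickle.load(open("side0.pkl","rb"))["frame"]
def c(f,x,y,w,h): return cv2.resize(f[y:y+h,x:x+w],(400,300),interpolation=cv2.INTER_CUBIC)
o=np.vstack([np.hstack([c(t,142,183,64,48),c(t,285,180,64,48)]),np.hstack([c(s,205,235,80,60),c(s,240,132,80,60)])])
cv2.imwrite("pics/crop0.png",o)
E
```

```text
(no output)
```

View pics/crop0.png

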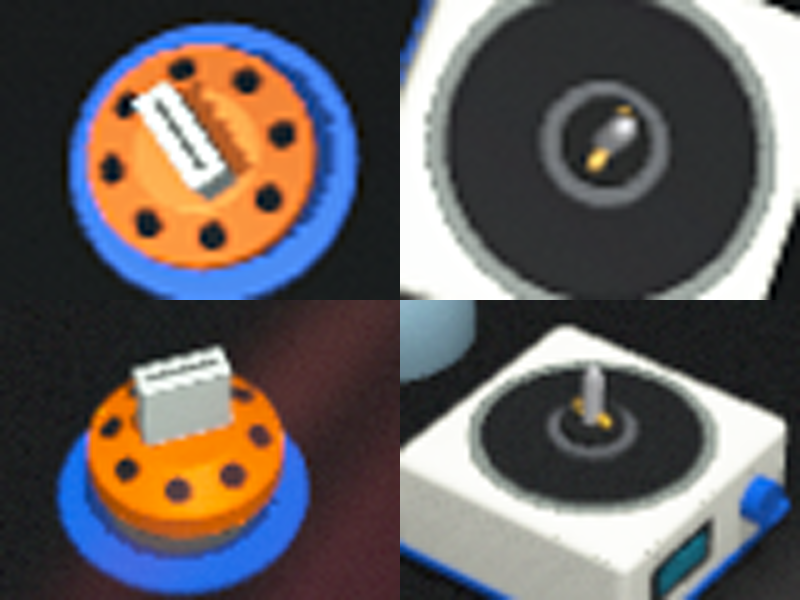

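The crop confirms the orange rotor. Its grip bar is clear in both views, and the key's brass ends show on either side of the shaft. Next I measure the poses.

```bash
cat > h.py <<'E'
import cv2,pickle,numpy as np
from scipy.optimize import least_squares
def K(s): return np.array([[s["fx"],0,s["cx"]],[0,s["fy"],s["cy"]],[0,0,1.]])
def proj(s,P): return cv2.projectPoints(np.asarray(P,float).reshape(-1,3),s["rvec"],s["tvec"],K(s),None)[0].reshape(-1,2)
def back(s,uv,z):
    uv=np.asarray(uv,float).reshape(-1,2);R=cv2.Rodrigues(s["rvec"])[0];c=-R.T@s["tvec"]
    d=np.c_[(uv-[s["cx"],s["cy"]])/[s["fx"],s["fy"]],np.ones(len(uv))]@R
    return c+d*((z-c[2])/d[:,2])[:,None]
E
python3 - <<'E'
from h import *
S={n:pickle.load(open(n+"0.pkl","rb")) for n in("side","top")}
win={"top":((142,183,64,48),(285,180,64,48)),"side":((205,235,80,60),(240,132,80,60))}
def fitcirc(P):
    x,y=P[:,0],P[:,1];A=np.c_[2*x,2*y,np.ones(len(x))];q=np.linalg.lstsq(A,x*x+y*y,rcond=None)[0]
    return q[:2],np.sqrt(q[2]+q[0]**2+q[1]**2)
for n,s in S.items():
    f=s["frame"];hsv=cv2.cvtColor(f,cv2.COLOR_BGR2HSV)
    x,y,w,h=win[n][0]
    H=hsv[y:y+h,x:x+w]
    blue=((H[...,0]>100)&(H[...,0]<125)&(H[...,1]>120)&(H[...,2]>90)).astype(np.uint8)
    c=max(cv2.findContours(blue,0,cv2.CHAIN_APPROX_NONE)[0],key=len)[:,0]+[x,y]
    hull=cv2.convexHull(c.astype(np.int32))[:,0]
    P=back(s,hull,4);print(n,"mat hull circ",fitcirc(P))
    P=back(s,c,4);print(n,"mat",fitcirc(P))
    # bar: bright low saturation
    b=((H[...,1]<50)&(H[...,2]>(215 if n=="top" else 215))).astype(np.uint8)
    k,l,st,ce=cv2.connectedComponentsWithStats(b);i=1+np.argmax(st[1:,4]);ys,xs=np.nonzero(l==i)
    P=back(s,np.c_[xs+x,ys+y],92)[:,:2];m=P.mean(0);print(n,"bartop",m,st[i,4]);
    r=cv2.minAreaRect(P.astype(np.float32));print(r)
    # brass
    x,y,w,h=win[n][1];H=hsv[y:y+h,x:x+w]
    b=((H[...,0]>10)&(H[...,0]<32)&(H[...,1]>100)&(H[...,2]>80));ys,xs=np.nonzero(b)
    P=back(s,np.c_[xs+x,ys+y],98)[:,:2];print(n,"brass",np.c_[xs+x,ys+y,P.round(1)].tolist())
    cen=P.mean(0);u,sv,vt=np.linalg.svd(P-cen);print(cen,np.degrees(np.arctan2(vt[0,1],vt[0,0])))
    # seat ring : mid gray
    G=cv2.cvtColor(f,cv2.COLOR_BGR2GRAY)[y:y+h,x:x+w];
    cx,cy=(317,203) if n=="top" else (279,157)
    uu,vv=np.meshgrid(np.arange(w)+x,np.arange(h)+y)
    m=(G>70)&(G<150)&(H[...,1]<90)&(np.hypot(uu-cx,vv-cy)<15)
    k,l,st,ce=cv2.connectedComponentsWithStats(m.astype(np.uint8));i=1+np.argmax(st[1:,4]);ys,xs=np.nonzero(l==i)
    hull=cv2.convexHull(np.c_[xs+x,ys+y].astype(np.int32))[:,0]
    P=back(s,hull,86);print(n,"seat",fitcirc(P))
print("shaft tip guess")
E
```

```text
side mat hull circ (array([512.09755704, 206.98705708]), np.float64(62.616627292626006))
side mat (array([511.92610712, 206.63820899]), np.float64(55.82504538105673))
side bartop [509.23430392 206.96333647] 69
((509.3387756347656, 206.52757263183594), (41.58393096923828, 15.0425386428833), 35.801849365234375)
side brass [[275.0, 151.0, 536.6, -177.6], [274.0, 152.0, 538.1, -172.1], [275.0, 152.0, 535.3, -173.0], [275.0, 153.0, 534.0, -168.4], [275.0, 154.0, 532.6, -163.8], [280.0, 155.0, 517.5, -163.3], [281.0, 155.0, 514.7, -164.2], [280.0, 156.0, 516.2, -158.8], [281.0, 156.0, 513.5, -159.6], [282.0, 156.0, 510.7, -160.4], [280.0, 157.0, 514.9, -154.2], [281.0, 157.0, 512.2, -155.1]]
[ 523.02899685 -164.21108916] 148.24795831020995
side seat (array([ 523.57003059, -166.2315027 ]), np.float64(25.98740815493524))
top mat hull circ (array([514.0485671 , 203.11847408]), np.float64(63.007158297027964))
top mat (array([514.423003  , 203.22892266]), np.float64(61.74409515151541))
top bartop [512.44364997 203.10005428] 98
((512.5607299804688, 203.03097534179688), (43.59159469604492, 15.840486526489258), 36.01850128173828)
top brass [[320.0, 197.0, 539.3, -176.2], [321.0, 197.0, 539.3, -178.8], [315.0, 204.0, 520.8, -163.2], [316.0, 204.0, 520.9, -165.7], [317.0, 204.0, 521.0, -168.3], [315.0, 205.0, 518.3, -163.2], [316.0, 205.0, 518.3, -165.7], [317.0, 205.0, 518.4, -168.3], [315.0, 206.0, 515.7, -163.1], [316.0, 206.0, 515.8, -165.7], [317.0, 206.0, 515.8, -168.2], [315.0, 207.0, 513.1, -163.1], [316.0, 207.0, 513.2, -165.7]]
[ 520.76553905 -167.32082259] 151.68507296940584
top seat (array([ 526.78312831, -171.28887522]), np.float64(26.21243101553391))
shaft tip guess
```

```bash
cat >> h.py <<'E'
from scipy.spatial.transform import Rotation as Rn
def toolR(st): return Rn.from_euler("xyz",st["tcp_rot"],degrees=True)
E
python3 - <<'E'
from h import *
from bench import sense
st=sense();R=toolR(st).as_matrix();print(R.round(3),st["tool_pos"].round(1),st["joint_pos"].round(1))
print("y yaw",np.degrees(np.arctan2(R[1,1],R[0,1])))
# refine key angle by rendering brass likelihood: project key box model & compare
for n,axis in (("side",(523.57,-166.23)),("top",(526.78,-171.29))):
    s=pickle.load(open(n+"0.pkl","rb"));f=s["frame"].astype(float)
    # brassness: R-B
    br=np.clip(f[...,2]-f[...,0]-20,0,120)
    w=br[140:215,270:330] if n=="top" else br[145:165,265:290]
    oy,ox=(140,270) if n=="top" else (145,265)
    res=[]
    for a in np.arange(120,185,1.):
      for dx in(-2,0,2):
       for dy in(-2,0,2):
        c=np.cos(np.radians(a));q=np.sin(np.radians(a))
        Rz=np.array([[c,-q],[q,c]]);sc=8
        m=np.zeros((w.shape[0]*sc,w.shape[1]*sc),np.uint8)
        def poly(pts,val):
            uv=(proj(s,pts)-[ox,oy]+.5)*sc; cv2.fillConvexPoly(m,cv2.convexHull(uv.astype(np.int32)),val)
        b=[]
        for zz in(93,98):
            for X in(-14,14):
                for Y in(-2.5,2.5):
                    p=Rz@[X,Y]+axis+np.array([dx,dy]);b.append([*p,zz])
        poly(b,1)
        t=np.linspace(0,2*np.pi,24)
        cyl=[[axis[0]+dx+r*np.cos(u),axis[1]+dy+r*np.sin(u),z] for r,z in((6,98),(6,122),(2.5,128)) for u in t]
        poly(cyl,0)
        M=cv2.resize(m.astype(np.float32),(w.shape[1],w.shape[0]),interpolation=cv2.INTER_AREA).ravel().astype(float)
        # side view: part behind shaft hidden ok; near end in front not hidden
        k=(M@w.ravel())/(M@M+1e-9);res.append((((w.ravel()-k*M)**2).sum(),a,dx,dy,k))
    res.sort();print(n,res[:6],(w**2).sum())
E
```

```text
[[-0.     0.347 -0.938]
 [ 0.002 -0.938 -0.347]
 [-1.    -0.002 -0.   ]] [ 208.3 -562.1  230.4] [-74.6   7.5  85.3   0.   87.3  -4.9]
y yaw -69.67333287525997
side [(np.float64(15228.35586393164), np.float64(147.0), 0, -2, np.float64(77.33525808943712)), (np.float64(15477.560380489982), np.float64(146.0), 0, -2, np.float64(79.60960141875992)), (np.float64(15707.103548256766), np.float64(148.0), 0, -2, np.float64(77.83368585405788)), (np.float64(15722.267530550314), np.float64(143.0), 0, -2, np.float64(83.46821946084131)), (np.float64(15995.601399816334), np.float64(145.0), 0, -2, np.float64(79.35548881077561)), (np.float64(16080.589359783591), np.float64(149.0), 0, -2, np.float64(75.5765554483868))] 77940.0
top [(np.float64(7346.291028904153), np.float64(149.0), 0, 0, np.float64(106.81468566516115)), (np.float64(7352.060193980602), np.float64(150.0), 0, 0, np.float64(104.43115687005466)), (np.float64(7353.104377560348), np.float64(148.0), 0, 0, np.float64(105.2510410525406)), (np.float64(8358.867636575724), np.float64(151.0), 0, 0, np.float64(102.31663533085707)), (np.float64(8487.889381480158), np.float64(147.0), 0, 0, np.float64(107.38820162889303)), (np.float64(9153.24028717667), np.float64(152.0), 0, 0, np.float64(104.81701073720139))] 87237.0
```

```bash
cat > plan.py <<'E'
# plan.py x y z yaw ncalls : from commanded pose in cmd.json
import sys,json,numpy as np,os
c=json.load(open("cmd.json")) if os.path.exists("cmd.json") else [208.462,-562.627,231.292,-69.67]
a=[float(v) for v in sys.argv[1:5]];n=int(sys.argv[5])
c=np.array(c);a=np.array(a)
for k in range(n):
    d=(a-c)/n;y=np.radians(c[3]+d[3]*k);Y=np.array([np.cos(y),np.sin(y)]);Z=np.array([np.sin(y),-np.cos(y)])
    print("call",k,"total dx,dy,dz m:",np.round([-d[2]/1e3,d[:2]@Y/1e3,d[:2]@Z/1e3],4),"rx",round(-np.radians(d[3]),4))
json.dump(list(a),open("cmd.json","w"))
E
python3 plan.py 511 205 231 -54 3
```

```text
call 0 total dx,dy,dz m: [ 1.000e-04 -2.049e-01 -1.835e-01] rx -0.0912
call 1 total dx,dy,dz m: [ 1.000e-04 -1.873e-01 -2.014e-01] rx -0.0912
call 2 total dx,dy,dz m: [ 1.000e-04 -1.682e-01 -2.176e-01] rx -0.0912
```

Request:
drive_tool --pt "0 0 -0.01 -0.009 -0.005" --pt "0 0 0 0 0"

```text
invalid input at $.deltas[0]: expected 7 numbers
```

Request:
drive_tool --pt "0 0 -0.0205 -0.0184 -0.0091 0 0" --pt "0 0 -0.041 -0.0367 -0.0182 0 0" --pt "0 0 -0.0615 -0.055 -0.0274 0 0" --pt "0 0 -0.082 -0.0734 -0.0365 0 0" --pt "0 0 -0.1025 -0.0917 -0.0456 0 0" --pt "0 0 -0.123 -0.1101 -0.0547 0 0" --pt "0 0 -0.1434 -0.1284 -0.0638 0 0" --pt "0 0 -0.1639 -0.1468 -0.073 0 0" --pt "0 0 -0.1844 -0.1651 -0.0821 0 0" --pt "0 0 -0.2049 -0.1835 -0.0912 0 0" --squeeze 40

```text
time: 0.93
tool_pos: [309.4, -305.3, 230.9]
tcp_rot: [-80.5, 90.0, 125.1]
ft_force: [1.1, 0.2, -0.1]
finger_gap: 85.5
```

Request:
drive_tool --pt "0 0 -0.0187 -0.0201 -0.0091 0 0" --pt "0 0 -0.0375 -0.0403 -0.0182 0 0" --pt "0 0 -0.0562 -0.0604 -0.0274 0 0" --pt "0 0 -0.0749 -0.0806 -0.0365 0 0" --pt "0 0 -0.0937 -0.1007 -0.0456 0 0" --pt "0 0 -0.1124 -0.1208 -0.0547 0 0" --pt "0 0 -0.1311 -0.141 -0.0638 0 0" --pt "0 0 -0.1498 -0.1611 -0.073 0 0" --pt "0 0 -0.1686 -0.1813 -0.0821 0 0" --pt "0 0 -0.1873 -0.2014 -0.0912 0 0"

```text
time: 1.77
tool_pos: [410.3, -49.4, 231.0]
tcp_rot: [-44.1, 90.0, 166.7]
ft_force: [0.3, -0.9, 0.2]
finger_gap: 85.4
```

Request:
drive_tool --pt "0 0 -0.0168 -0.0218 -0.0091 0 0" --pt "0 0 -0.0336 -0.0435 -0.0182 0 0" --pt "0 0 -0.0505 -0.0653 -0.0274 0 0" --pt "0 0 -0.0673 -0.087 -0.0365 0 0" --pt "0 0 -0.0841 -0.1088 -0.0456 0 0" --pt "0 0 -0.1009 -0.1306 -0.0547 0 0" --pt "0 0 -0.1177 -0.1523 -0.0638 0 0" --pt "0 0 -0.1346 -0.1741 -0.073 0 0" --pt "0 0 -0.1514 -0.1958 -0.0821 0 0" --pt "0 0 -0.1682 -0.2176 -0.0912 0 0"

```text
time: 2.6
tool_pos: [511.1, 206.3, 230.7]
tcp_rot: [-15.9, 90.0, -159.9]
ft_force: [0.8, -0.3, -0.0]
finger_gap: 85.1
```

```bash
python3 plan.py 511 205 120 -54 1
```

```text
call 0 total dx,dy,dz m: [0.111 0.    0.   ] rx -0.0
```

Request:
drive_tool --pt "0 0.014 0 0 0 0 0" --pt "0 0.028 0 0 0 0 0" --pt "0 0.042 0 0 0 0 0" --pt "0 0.056 0 0 0 0 0" --pt "0 0.07 0 0 0 0 0" --pt "0 0.084 0 0 0 0 0" --pt "0 0.098 0 0 0 0 0" --pt "0 0.111 0 0 0 0 0" --pt "0 0.111 0 0 0 0 0" --pt "0 0.111 0 0 0 0 0"

```text
time: 3.43
tool_pos: [510.3, 204.7, 119.3]
tcp_rot: [-20.4, 89.9, -164.4]
ft_force: [0.3, -0.6, 0.0]
finger_gap: 84.9
```

```bash
python3 - <<'E'
from h import *
from bench import sense,snapshot
st=sense();R=toolR(st).as_matrix();print(R.round(3),st["tool_pos"].round(1),st["joint_pos"].round(1))
print("y yaw",np.degrees(np.arctan2(R[1,1],R[0,1])))
o=[]
for n in("side","top"):
    s=snapshot(n);pickle.dump(s,open(n+"1.pkl","wb"));f=s["frame"].copy()
    u,v=proj(s,st["tool_pos"])[0];print(n,u,v)
    x,y=int(u)-40,int(v)-30
    o.append(cv2.resize(f[y:y+75,x:x+80],(400,375),interpolation=cv2.INTER_CUBIC));print(x,y)
cv2.imwrite("pics/hov.png",np.hstack(o))
E
```

```text
[[-0.002  0.588 -0.809]
 [-0.001 -0.809 -0.588]
 [-1.    -0.001  0.002]] [510.3 204.7 119.3] [ 16.5   4.6 100.3   0.   75.2  70.5]
y yaw -53.995415363573834
side 240.61830152476765 240.47094040066733
200 210
top 167.50752303711312 203.129819950013
127 173
```

View pics/hov.png

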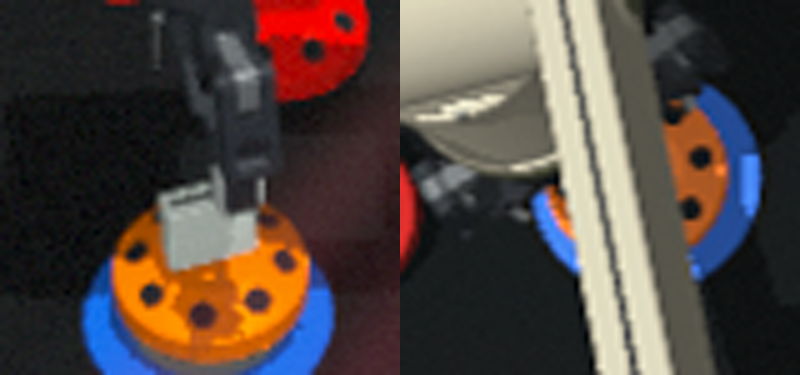

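The side view shows the near finger tip around crop (240,205), which is pixel (248,251), close over the bar. The top view of the bar is blocked by the arm. I check the finger projection to see which camera is biased.

```bash
python3 - <<'E'
from h import *
s=pickle.load(open("side1.pkl","rb"));t=pickle.load(open("top1.pkl","rb"))
p=np.array([510.3,204.7]);y=np.array([.588,-.809]);z=np.array([-.809,-.588])
for sg in(1,-1):
  for w in (-11,11):
    for d in (42.5,57):
      q=[*(p+sg*d*y+w*z),132.3]; print(sg,w,d,proj(s,q)[0].round(1),((proj(s,q)[0]-[200,210])*5).round(), ((proj(t,q)[0]-[127,173])*5+[400,0]).round())
for n in (s,t):
  for b in ((509.3,206.8),(512.5,203.1),(511,205)):print(proj(n,[*b,92])[0].round(1))
f=s["frame"][225:260,225:265];cv2.imwrite("pics/fing.png",cv2.resize(f,(800,700),interpolation=cv2.INTER_NEAREST))
f=t["frame"][175:230,125:205];cv2.imwrite("pics/fing2.png",cv2.resize(f,(800,550),interpolation=cv2.INTER_NEAREST))
E
```

```text
1 -11 42.5 [230.8 225.2] [154.  76.] [660.  79.]
1 -11 57 [229.1 221.1] [145.  56.] [685.  63.]
1 11 42.5 [239.7 223.1] [198.  65.] [684. 116.]
1 11 57 [237.9 219. ] [189.  45.] [709.  99.]
-1 -11 42.5 [241.3 251. ] [206. 205.] [510. 177.]
-1 -11 57 [243.2 255.6] [216. 228.] [485. 194.]
-1 11 42.5 [250.6 248.6] [253. 193.] [535. 214.]
-1 11 57 [252.6 253.2] [263. 216.] [509. 231.]
[241.1 249.1]
[240.3 247.6]
[240.7 248.3]
[168.6 205.3]
[170.2 204. ]
[169.4 204.6]
```

View pics/fing.png

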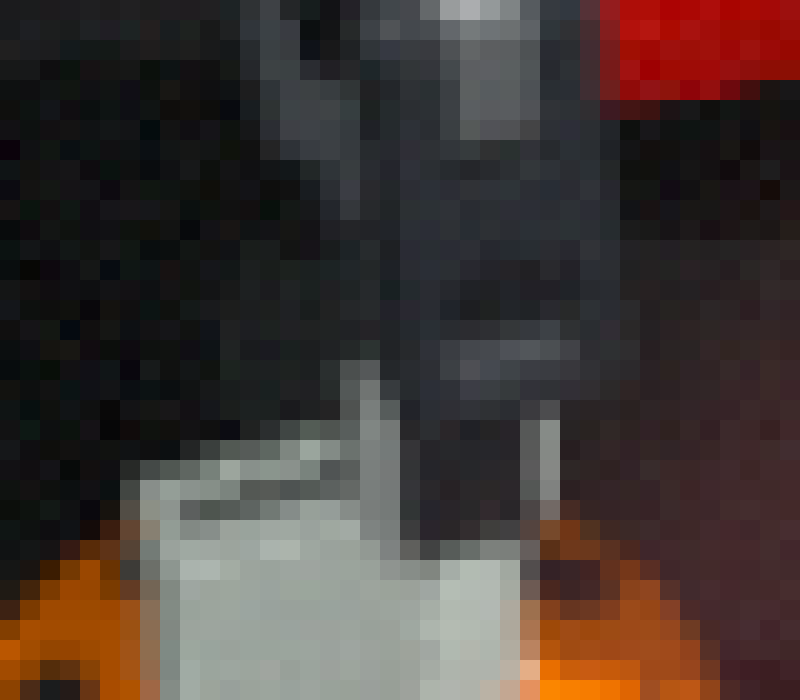

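View pics/fing2.png

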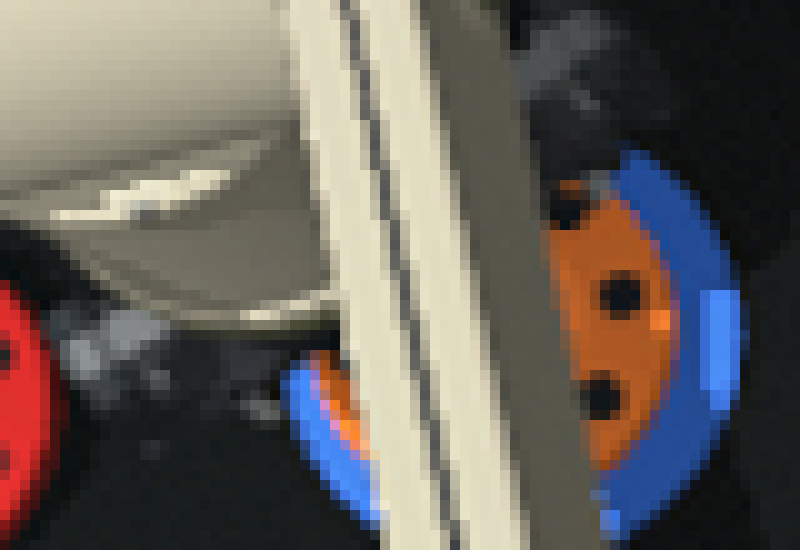

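```bash
python3 plan.py 511 205 59 -54 1
```

```text
call 0 total dx,dy,dz m: [0.061 0.    0.   ] rx -0.0
```

Request:
drive_tool --pt "0 0.012 0 0 0 0 0" --pt "0 0.024 0 0 0 0 0" --pt "0 0.036 0 0 0 0 0" --pt "0 0.046 0 0 0 0 0" --pt "0 0.054 0 0 0 0 0" --pt "0 0.061 0 0 0 0 0" --pt "60 0.061 0 0 0 0 0" --pt "120 0.061 0 0 0 0 0" --pt "180 0.061 0 0 0 0 0" --pt "255 0.061 0 0 0 0 0" --squeeze 50

```text
time: 4.37
tool_pos: [511.8, 205.2, 60.1]
tcp_rot: [161.1, 89.9, 17.1]
ft_force: [0.2, -0.0, -0.1]
finger_gap: 38.9
```

Request:
drive_tool --pt "255 0 0 0 0 0 0" --pt "255 0 0 0 0 0 0" --pt "255 0 0 0 0 0 0" --pt "255 0 0 0 0 0 0" --pt "255 0 0 0 0 0 0" --pt "255 0 0 0 0 0 0" --pt "255 0 0 0 0 0 0" --pt "255 0 0 0 0 0 0" --pt "255 0 0 0 0 0 0" --pt "255 0 0 0 0 0 0"

```text
time: 5.2
tool_pos: [511.7, 205.0, 59.9]
tcp_rot: [155.7, 89.9, 11.7]
ft_force: [0.8, -1.7, 5.6]
finger_gap: 15.3
```

```bash
python3 plan.py 511 205 209 -54 1
```

```text
call 0 total dx,dy,dz m: [-0.15  0.    0.  ] rx -0.0
```

Request:
drive_tool --pt "255 -0.005 0 0 0 0 0" --pt "255 -0.015 0 0 0 0 0" --pt "255 -0.03 0 0 0 0 0" --pt "255 -0.05 0 0 0 0 0" --pt "255 -0.07 0 0 0 0 0" --pt "255 -0.09 0 0 0 0 0" --pt "255 -0.11 0 0 0 0 0" --pt "255 -0.13 0 0 0 0 0" --pt "255 -0.143 0 0 0 0 0" --pt "255 -0.15 0 0 0 0 0" --squeeze 70

```text
time: 6.03
tool_pos: [511.7, 205.2, 211.6]
tcp_rot: [163.5, 89.9, 19.5]
ft_force: [0.5, -0.2, -4.6]
finger_gap: 15.0
```

```bash
python3 - <<'E'
from h import *
from bench import sense,snapshot
st=sense();print(st["tool_pos"],st["ft_force"],st["wrist_torque"],st["finger_gap"])
o=[]
for n in("side","top"):
    s=snapshot(n);pickle.dump(s,open(n+"2.pkl","wb"));f=s["frame"]
    u,v=proj(s,st["tool_pos"]-[0,0,30])[0]
    x,y=int(u)-40,int(v)-37
    o.append(cv2.resize(f[y:y+75,x:x+80],(400,375),interpolation=cv2.INTER_CUBIC));print(x,y)
cv2.imwrite("pics/lift.png",np.hstack(o))
E
python3 plan.py 525.2 -168.7 209 -121 2
```

```text
[511.6826428  205.22500777 211.55526071] [ 0.47548723 -0.23633033 -4.55584127] [ 0.04178366 -0.01209305 -0.07936302] 14.960718514072145
199 184
122 161
call 0 total dx,dy,dz m: [-0.      0.1553  0.1041] rx 0.5847
call 1 total dx,dy,dz m: [-0.      0.187   0.0011] rx 0.5847
```

View pics/lift.png

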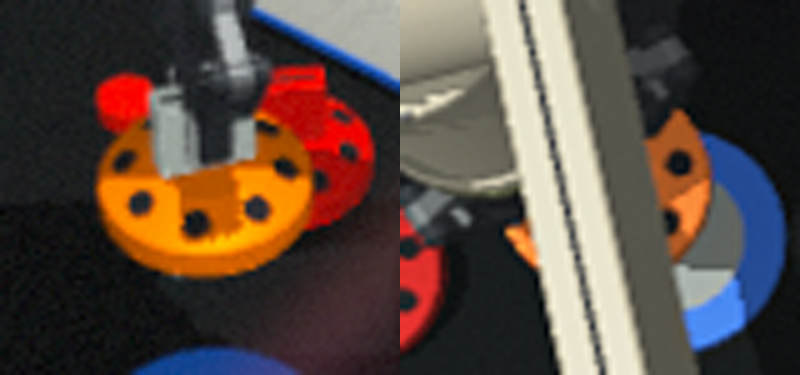

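The rotor is lifted and level (disc in the side view around crop (205,185)), with its foot about 155 mm up. I carry it over to the drive while turning −67°.

Request:
drive_tool --pt "255 0 0.0155 0.0104 0.0585 0 0" --pt "255 0 0.0311 0.0208 0.1169 0 0" --pt "255 0 0.0466 0.0312 0.1754 0 0" --pt "255 0 0.0621 0.0416 0.2339 0 0" --pt "255 0 0.0777 0.0521 0.2924 0 0" --pt "255 0 0.0932 0.0625 0.3508 0 0" --pt "255 0 0.1087 0.0729 0.4093 0 0" --pt "255 0 0.1242 0.0833 0.4678 0 0" --pt "255 0 0.1398 0.0937 0.5262 0 0" --pt "255 0 0.1553 0.1041 0.5847 0 0"

```text
time: 6.97
tool_pos: [517.1, 17.3, 207.2]
tcp_rot: [-6.6, 89.8, 175.7]
ft_force: [0.2, -0.9, -4.3]
finger_gap: 15.0
```

Request:
drive_tool --pt "255 0 0.022 0.0001 0.0687 0 0" --pt "255 0 0.044 0.0003 0.1374 0 0" --pt "255 0 0.066 0.0004 0.2061 0 0" --pt "255 0 0.088 0.0005 0.2748 0 0" --pt "255 0 0.11 0.0006 0.3435 0 0" --pt "255 0 0.132 0.0008 0.4122 0 0" --pt "255 0 0.154 0.0009 0.4809 0 0" --pt "255 0 0.172 0.001 0.5398 0 0" --pt "255 0 0.182 0.001 0.57 0 0" --pt "255 0 0.187 0.0011 0.5847 0 0"

```text
time: 7.8
tool_pos: [524.4, -169.7, 207.6]
tcp_rot: [11.4, 89.9, 160.3]
ft_force: [-0.6, 0.8, -3.8]
finger_gap: 14.9
```

Request:
drive_tool --pt "255 0 0 0 0 0 0" --pt "255 0 0 0 0 0 0" --pt "255 0 0 0 0 0 0" --pt "255 0 0 0 0 0 0" --pt "255 0 0 0 0 0 0" --pt "255 0 0 0 0 0 0" --pt "255 0 0 0 0 0 0" --pt "255 0 0 0 0 0 0" --pt "255 0 0 0 0 0 0" --pt "255 0 0 0 0 0 0"

```text
time: 8.63
tool_pos: [525.3, -168.7, 209.3]
tcp_rot: [-158.2, 90.0, -9.2]
ft_force: [-0.3, 0.8, -4.5]
finger_gap: 14.7
```

```bash
python3 - <<'E'
from h import *
from bench import sense,snapshot
st=sense();R=toolR(st).as_matrix();print(R.round(4));print(st["joint_pos"].round(1),st["tool_pos"],st["ft_force"],st["wrist_torque"],st["finger_gap"])
print("y yaw",np.degrees(np.arctan2(R[1,1],R[0,1])))
o=[]
for n in("side","top"):
    s=snapshot(n);pickle.dump(s,open(n+"3.pkl","wb"));f=s["frame"]
    u,v=proj(s,st["tool_pos"]-[0,0,40])[0]
    x,y=int(u)-40,int(v)-37
    o.append(cv2.resize(f[y:y+75,x:x+80],(400,375),interpolation=cv2.INTER_CUBIC));print(x,y)
cv2.imwrite("pics/above.png",np.hstack(o))
E
```

```text
[[ 0.     -0.515  -0.8572]
 [-0.     -0.8572  0.515 ]
 [-1.     -0.     -0.    ]]
[-23.1   0.6  94.7   0.   84.6  97.9] [ 525.28788527 -168.70835438  209.30051686] [-0.30628918  0.7573014  -4.50367898] [0.00949248 0.04526618 0.01740863] 14.735415910614325
y yaw -120.99491641910006
238 96
282 160
```

View pics/above.png

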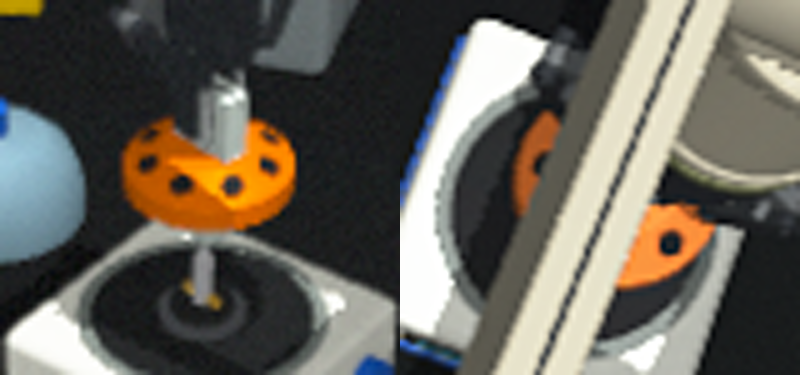

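```bash
cat > fit.py <<'E'
from h import *
import sys
def orange(f):
    H=cv2.cvtColor(f,cv2.COLOR_BGR2HSV);return ((H[...,0]>=7)&(H[...,0]<22)&(H[...,1]>150)&(H[...,2]>70)).astype(np.uint8)
def fit(s,ztop,guess,t=None,roi=60,occ=None):
    u,v=proj(s,[*guess,ztop-10])[0].astype(int);x,y=u-roi,v-roi
    f=s["frame"][y:y+2*roi,x:x+2*roi];m=orange(f)
    k,l,st,ce=cv2.connectedComponentsWithStats(m)
    m=np.isin(l,[i for i in range(1,k) if st[i,4]>25]).astype(np.uint8)
    # edge pts: orange pixel contour, keep those on hull outer boundary
    c=np.concatenate([q[:,0] for q in cv2.findContours(m,cv2.RETR_EXTERNAL,cv2.CHAIN_APPROX_NONE)[0]])+[x,y]
    th=np.linspace(0,2*np.pi,180)
    def model(p,tt):
        P=np.concatenate([np.c_[p[0]+48*np.cos(th),p[1]+48*np.sin(th),np.full(180,z)] for z in(ztop,ztop-tt)])
        return cv2.convexHull(proj(s,P).astype(np.float32))
    def sd(p,tt):
        h=model(p,tt);return np.array([cv2.pointPolygonTest(h,(float(a),float(b)),True) for a,b in c])
    def res(q):
        tt=q[2] if t is None else t
        d=sd(q[:2],tt)-0.35
        return np.where(d<0,d*1.,np.minimum(d,1.5))
    best=None
    # robust: points deep inside saturate
    q0=[*guess]+([12.] if t is None else [])
    best=None
    for dx in(-4,0,4):
        for dy in(-4,0,4):
            q=np.array(q0);q[0]+=dx;q[1]+=dy
            r=least_squares(res,q,diff_step=1e-3)
            if best is None or r.cost<best.cost:best=r
    return best.x,best.cost,(np.abs(res(best.x))<.6).sum(),len(c)
E
python3 - <<'E'
from fit import *
L=lambda n:pickle.load(open(n+".pkl","rb"))
for n in("side","top"):
    print(n,fit(L(n+"0"),52,(511,205)))
    for t in(10,12,15,18):print(t,fit(L(n+"0"),52,(511,205),t))
E
```

```text
side (array([506.71756174, 214.90830534,  10.73120084]), np.float64(60.44253760649592), np.int64(58), 128)
10 (array([506.58448676, 215.42450271]), np.float64(60.45267646979846), np.int64(53), 128)
12 (array([507.02770001, 214.18005911]), np.float64(60.76919648559678), np.int64(60), 128)
15 (array([507.64307481, 212.42079477]), np.float64(63.91357127980357), np.int64(57), 128)
18 (array([508.30922174, 210.48631214]), np.float64(69.48169954540333), np.int64(48), 128)
top (array([5.09697444e+02, 1.99753291e+02, 1.74262384e-04]), np.float64(24.066686413371162), np.int64(46), 98)
10 (array([510.25385261, 200.37993064]), np.float64(36.47349076137222), np.int64(27), 98)
12 (array([510.36253675, 200.50182983]), np.float64(39.49686288070282), np.int64(22), 98)
15 (array([510.54165709, 200.97861588]), np.float64(44.44627032193565), np.int64(19), 98)
18 (array([511.00000416, 201.0000065 ]), np.float64(49.74158011934344), np.int64(15), 98)
```

```bash
cat > pk.py <<'E'
from fit import *
def blobs(s,uv,rx,ry):
    u,v=map(int,uv);x,y=u-rx,v-ry;sc=6
    f=cv2.resize(s["frame"][y:y+2*ry,x:x+2*rx],None,fx=sc,fy=sc,interpolation=cv2.INTER_CUBIC)
    dark=(f.max(2)<95).astype(np.uint8)
    k,l,st,ce=cv2.connectedComponentsWithStats(dark);out=[]
    for i in range(1,k):
        X,Y,W,H,A=st[i]
        if A<200 or A>1100 or W>48 or H>48 or X==0 or Y==0: continue
        # surrounding mostly orange
        o=orange(f);d=cv2.dilate((l==i).astype(np.uint8),np.ones((17,17)))&~cv2.dilate((l==i).astype(np.uint8),np.ones((9,9)))
        if o[d>0].mean()<.6: continue
        out.append((ce[i]+.5)/sc-.5+[x,y])
    return np.array(out)
E
python3 - <<'E'
from pk import *
L=lambda n:pickle.load(open(n+".pkl","rb"))
for n,k,P in(("side","0",(511,205,52)),("top","0",(511,205,52)),("side","3",(525,-169,201)),("top","3",(525,-169,201))):
    s=L(n+k);b=blobs(s,proj(s,P)[0],30,30);print(n+k,len(b));
    Q=back(s,b,P[2])[:,:2];print(np.c_[b,Q].round(1).tolist())
    if len(Q)>=3:
        A=np.c_[2*Q,np.ones(len(Q))];q=np.linalg.lstsq(A,(Q**2).sum(1),rcond=None)[0];print("c",q[:2],"r",np.sqrt(q[2]+q[:2]@q[:2]))
        a=np.degrees(np.arctan2(*(Q-q[:2]).T[::-1]));print(np.sort(a%45).round(1))
E
```

```text
side0 5
[[226.7, 260.1, 543.8, 217.2], [256.3, 261.6, 474.0, 200.5], [229.8, 268.4, 527.9, 239.2], [251.0, 269.5, 478.7, 227.5], [239.9, 272.5, 500.9, 243.8]]
c [509.02561848 208.73936372] r 35.85664608851663
[13.1 13.2 13.2 13.2 13.7]
top0 8
[[170.7, 193.7, 546.5, 210.7], [181.0, 195.6, 542.2, 183.4], [161.6, 199.5, 530.4, 233.5], [186.7, 204.1, 519.9, 167.2], [159.4, 209.7, 503.3, 237.3], [184.5, 214.4, 492.5, 171.6], [165.1, 218.4, 480.6, 221.1], [175.5, 220.4, 476.1, 194.0]]
c [511.43052288 202.34638927] r 36.13660932772362
[13.1 13.2 13.3 13.3 13.4 13.5 13.7 13.7]
side3 3
[[267.1, 128.2, 549.6, -138.8], [273.8, 132.4, 526.4, -124.7], [284.0, 132.7, 499.7, -131.5]]
c [ 521.09389916 -159.52151017] r 35.23603184755519
[36.1 36.4 37.3]
top3 1
[[335.6, 208.3, 494.9, -190.9]]
```

```bash
python3 - <<'E'
from pk import *
L=lambda n:pickle.load(open(n+".pkl","rb"))
def f36(n,b,ang,z):
    s=L(n)
    ph=np.radians(ang-22.5+45*np.arange(8))
    def r(q):
        P=proj(s,np.c_[q[0]+36*np.cos(ph),q[1]+36*np.sin(ph),np.full(8,z)])
        return np.concatenate([P[np.argmin(((P-x)**2).sum(1))]-x for x in b])
    o=least_squares(r,[524,-167]);return o.x,np.abs(o.fun).max()
for a in(147,148,149,150):
  for z in (199.4,201.4,203.4):
    print(a,z,f36("side3",np.array([[267.1,128.2],[273.8,132.4],[284,132.7]]),a,z),f36("top3",np.array([[335.6,208.3]]),a,z))
# camera positions/shaft tip measures
for n in("side0","top0"):
    s=L(n);R=cv2.Rodrigues(s["rvec"])[0];print(n,-R.T@s["tvec"])
    for c in((523.57,-166.23),(526.78,-171.29),(525.2,-168.7)): print(proj(s,[*c,128])[0].round(1),proj(s,[*c,98])[0].round(1))
a=L("side0")["frame"][140:170,262:297];b=L("top0")["frame"][188:218,300:335]
cv2.imwrite("pics/shaft.png",cv2.resize(np.hstack([a,b]),(770,330),interpolation=cv2.INTER_NEAREST))
E
```

```text
147 199.4 (array([ 520.50847887, -162.42386023]), np.float64(0.18881342010513436)) (array([ 524.74039947, -170.86574557]), np.float64(4.689582056016661e-11))
147 201.4 (array([ 519.73708484, -159.63362652]), np.float64(0.19731851078066143)) (array([ 524.42423992, -170.38307048]), np.float64(5.6559201766503975e-12))
147 203.4 (array([ 518.96569667, -156.84340264]), np.float64(0.2058704440847805)) (array([ 524.10808036, -169.90039539]), np.float64(7.815970093361102e-12))
148 199.4 (array([ 521.00472722, -162.51000338]), np.float64(0.1119757387270397)) (array([ 524.38001534, -170.3510637 ]), np.float64(1.7053025658242404e-11))
148 201.4 (array([ 520.2333215 , -159.71977246]), np.float64(0.12028172102466783)) (array([ 524.06385579, -169.8683886 ]), np.float64(1.5347723092418164e-12))
148 203.4 (array([ 519.46192157, -156.92955135]), np.float64(0.12863350656735406)) (array([ 523.74769623, -169.38571351]), np.float64(5.684341886080801e-13))
149 199.4 (array([ 521.502302  , -162.58769305]), np.float64(0.08830263418747109)) (array([ 524.01070366, -169.84274978]), np.float64(5.456968210637569
[... 363 characters left out ...]
.65690453]), np.float64(0.1758719950904606)) (array([ 523.63257693, -169.34095866]), np.float64(2.2737367544323206e-13))
150 201.4 (array([ 521.22962506, -159.86667962]), np.float64(0.19707688182268157)) (array([ 523.31641738, -168.85828357]), np.float64(6.252776074688882e-13))
150 203.4 (array([ 520.45819987, -157.07646444]), np.float64(0.2183938258347098)) (array([ 523.00025782, -168.37560847]), np.float64(1.0231815394945443e-12))
side0 [231.82214833 928.17408359 960.1740881 ]
[278.4 145.7] [278.2 154.1]
[277.8 144.5] [277.7 152.8]
[278.1 145.1] [277.9 153.5]
top0 [ 355.00369083   22.58317558 1085.45999369]
[318.5 201. ] [316.2 203. ]
[320.5 199.8] [318.1 201.8]
[319.5 200.4] [317.1 202.4]
```

View pics/shaft.png

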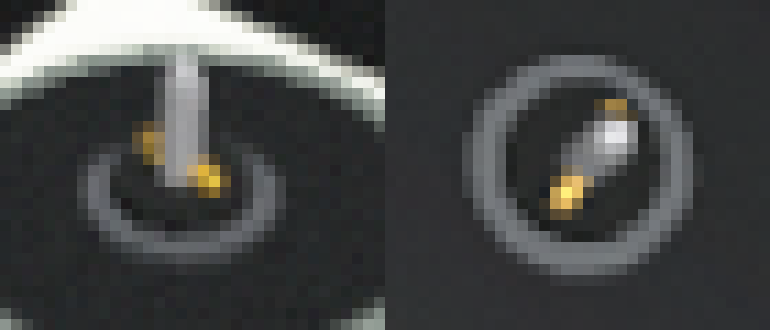

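The side view shows the shaft at u≈278 and the brass key ends at (275.5,152.5) and (281,156). The top view shows the shaft tip at (320.4,199.8). The pocket fit puts the bar at about 149°, which matches the key at about 149°, and both views want a shift of about (+2.4, −2.3) mm.

```bash
python3 plan.py 527.6 -171 191 -121 1
```

```text
call 0 total dx,dy,dz m: [ 0.018   0.0007 -0.0032] rx -0.0
```

Request:
drive_tool --pt "255 0 0.0003 -0.0016 0 0 0" --pt "255 0 0.0007 -0.0032 0 0 0" --pt "255 0.003 0.0007 -0.0032 0 0 0" --pt "255 0.006 0.0007 -0.0032 0 0 0" --pt "255 0.009 0.0007 -0.0032 0 0 0" --pt "255 0.012 0.0007 -0.0032 0 0 0" --pt "255 0.015 0.0007 -0.0032 0 0 0" --pt "255 0.018 0.0007 -0.0032 0 0 0" --pt "255 0.018 0.0007 -0.0032 0 0 0" --pt "255 0.018 0.0007 -0.0032 0 0 0"

```text
time: 9.57
tool_pos: [527.5, -170.9, 191.0]
tcp_rot: [2.9, 90.0, 151.9]
ft_force: [0.3, -0.1, -2.4]
finger_gap: 15.2
```

```bash
python3 - <<'E'
from pk import *
from bench import sense,snapshot
st=sense();print(st["tool_pos"],st["ft_force"],st["wrist_torque"],st["finger_gap"])
o=[]
for n in("side","top"):
    s=snapshot(n);pickle.dump(s,open(n+"4.pkl","wb"));f=s["frame"]
    u,v=proj(s,st["tool_pos"]-[0,0,40])[0]
    x,y=int(u)-25,int(v)-18
    o.append(cv2.resize(f[y:y+48,x:x+50],(400,384),interpolation=cv2.INTER_CUBIC));print(x,y)
    b=blobs(s,(u,v),30,30);print(n,b.round(1).tolist())
cv2.imwrite("pics/above2.png",np.hstack(o))
E
```

```text
[ 527.47770777 -170.85611299  190.95676768] [ 0.29085947 -0.09415782 -2.44881457] [-0.01687788 -0.005792   -0.04212281] 15.150687547243347
252 119
side [[266.5, 133.1], [273.2, 137.3], [283.2, 137.6]]
297 179
top [[334.7, 208.5]]
```

View pics/above2.png

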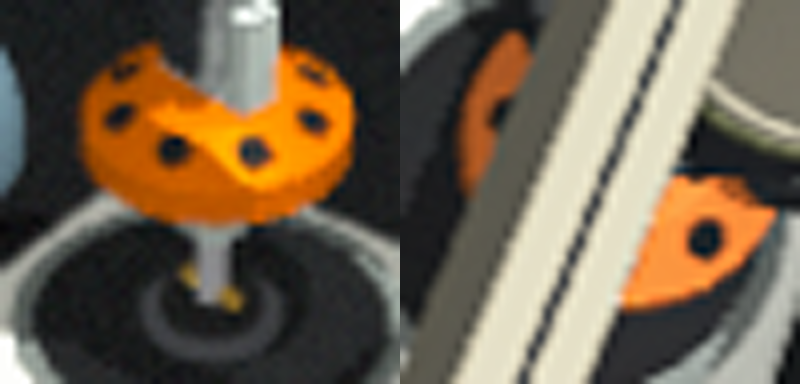

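The disc is centred on the shaft within about 0.2 px in the side view (disc centre u≈279.2, shaft u≈278.6). I lower slowly.

Request:
drive_tool --pt "255 0.001 0 0 0 0 0" --pt "255 0.002 0 0 0 0 0" --pt "255 0.003 0 0 0 0 0" --pt "255 0.004 0 0 0 0 0" --pt "255 0.005 0 0 0 0 0" --pt "255 0.006 0 0 0 0 0" --pt "255 0.007 0 0 0 0 0" --pt "255 0.008 0 0 0 0 0" --pt "255 0.008 0 0 0 0 0" --pt "255 0.008 0 0 0 0 0"

```text
time: 10.5
tool_pos: [527.6, -170.9, 183.2]
tcp_rot: [8.0, 90.0, 157.0]
ft_force: [0.6, 0.4, -3.6]
finger_gap: 14.8
```

Request:
drive_tool --pt "255 0.0005 0 0 0 0 0" --pt "255 0.001 0 0 0 0 0" --pt "255 0.0015 0 0 0 0 0" --pt "255 0.002 0 0 0 0 0" --pt "255 0.0025 0 0 0 0 0" --pt "255 0.003 0 0 0 0 0" --pt "255 0.0035 0 0 0 0 0" --pt "255 0.004 0 0 0 0 0" --pt "255 0.004 0 0 0 0 0" --pt "255 0.004 0 0 0 0 0"

```text
time: 11.33
tool_pos: [527.6, -171.0, 179.3]
tcp_rot: [16.0, 90.0, 165.0]
ft_force: [0.1, 0.2, -3.8]
finger_gap: 14.9
```

Request:
drive_tool --pt "255 0.0005 0 0 0 0 0" --pt "255 0.001 0 0 0 0 0" --pt "255 0.0015 0 0 0 0 0" --pt "255 0.002 0 0 0 0 0" --pt "255 0.0025 0 0 0 0 0" --pt "255 0.003 0 0 0 0 0" --pt "255 0.0035 0 0 0 0 0" --pt "255 0.004 0 0 0 0 0" --pt "255 0.004 0 0 0 0 0" --pt "255 0.004 0 0 0 0 0"

```text
time: 12.17
tool_pos: [527.7, -170.9, 175.3]
tcp_rot: [-103.2, 90.0, 45.8]
ft_force: [1.4, 1.4, -2.9]
finger_gap: 14.8
```

Request:
drive_tool --pt "255 0.0005 0 0 0 0 0" --pt "255 0.001 0 0 0 0 0" --pt "255 0.0015 0 0 0 0 0" --pt "255 0.002 0 0 0 0 0" --pt "255 0.0025 0 0 0 0 0" --pt "255 0.003 0 0 0 0 0" --pt "255 0.0035 0 0 0 0 0" --pt "255 0.004 0 0 0 0 0" --pt "255 0.004 0 0 0 0 0" --pt "255 0.004 0 0 0 0 0"

```text
time: 13.0
tool_pos: [527.7, -170.9, 171.2]
tcp_rot: [-81.9, 90.0, 67.1]
ft_force: [1.9, 2.2, -3.9]
finger_gap: 14.8
```

Request:
drive_tool --pt "255 0.001 -0.0004 -0.0001 0 0 0" --pt "255 0.002 -0.0008 -0.0001 0 0 0" --pt "255 0.003 -0.0008 -0.0001 0 0 0" --pt "255 0.004 -0.0008 -0.0001 0 0 0" --pt "255 0.005 -0.0008 -0.0001 0 0 0" --pt "255 0.006 -0.0008 -0.0001 0 0 0" --pt "255 0.007 -0.0008 -0.0001 0 0 0" --pt "255 0.008 -0.0008 -0.0001 0 0 0" --pt "255 0.008 -0.0008 -0.0001 0 0 0" --pt "255 0.008 -0.0008 -0.0001 0 0 0"

```text
time: 13.83
tool_pos: [528.1, -170.3, 163.2]
tcp_rot: [15.1, 90.0, 164.1]
ft_force: [0.7, 0.2, -3.6]
finger_gap: 14.9
```

```bash
python3 - <<'E'
from bench import sense
st=sense();print(st["tool_pos"],st["ft_force"],st["wrist_torque"],st["finger_gap"])
E
```

```text
[ 528.08491798 -170.33872799  163.18038653] [ 0.71256566  0.16732186 -3.61002497] [ 0.02499126 -0.00013024 -0.04256709] 14.939661459924457
```

Request:
drive_tool --pt "255 0.0006 0 0 0 0 0" --pt "255 0.0012 0 0 0 0 0" --pt "255 0.0018 0 0 0 0 0" --pt "255 0.0024 0 0 0 0 0" --pt "255 0.003 0 0 0 0 0" --pt "255 0.0036 0 0 0 0 0" --pt "255 0.0042 0 0 0 0 0" --pt "255 0.005 0 0 0 0 0" --pt "255 0.005 0 0 0 0 0" --pt "255 0.005 0 0 0 0 0"

```text
time: 14.67
tool_pos: [528.1, -170.3, 158.2]
tcp_rot: [-1.5, 90.0, 147.5]
ft_force: [-0.9, 0.4, -4.3]
finger_gap: 15.3
```

Request:
drive_tool --pt "255 0.0003 0 0 0 0 0" --pt "255 0.0006 0 0 0 0 0" --pt "255 0.0009 0 0 0 0 0" --pt "255 0.0012 0 0 0 0 0" --pt "255 0.0015 0 0 0 0 0" --pt "255 0.0018 0 0 0 0 0" --pt "255 0.0021 0 0 0 0 0" --pt "255 0.0024 0 0 0 0 0" --pt "255 0.0024 0 0 0 0 0" --pt "255 0.0024 0 0 0 0 0"

```text
time: 15.5
tool_pos: [528.2, -170.4, 155.9]
tcp_rot: [102.6, 90.0, -108.4]
ft_force: [0.8, -0.2, -3.7]
finger_gap: 15.2
```

Request:
drive_tool --pt "255 0.0003 0 0 0 0 0" --pt "255 0.0006 0 0 0 0 0" --pt "255 0.0009 0 0 0 0 0" --pt "255 0.0012 0 0 0 0 0" --pt "255 0.0015 0 0 0 0 0" --pt "255 0.0018 0 0 0 0 0" --pt "255 0.0021 0 0 0 0 0" --pt "255 0.0024 0 0 0 0 0" --pt "255 0.0024 0 0 0 0 0" --pt "255 0.0024 0 0 0 0 0"

```text
time: 16.33
tool_pos: [528.2, -170.3, 153.4]
tcp_rot: [-4.3, 90.0, 144.7]
ft_force: [0.1, -1.1, -4.4]
finger_gap: 15.1
```

Request:
drive_tool --pt "255 0.0003 0 0 0 0 0" --pt "255 0.0006 0 0 0 0 0" --pt "255 0.0009 0 0 0 0 0" --pt "255 0.0012 0 0 0 0 0" --pt "255 0.0015 0 0 0 0 0" --pt "255 0.0018 0 0 0 0 0" --pt "255 0.0021 0 0 0 0 0" --pt "255 0.0024 0 0 0 0 0" --pt "255 0.0024 0 0 0 0 0" --pt "255 0.0024 0 0 0 0 0"

```text
time: 17.17
tool_pos: [528.2, -170.4, 151.1]
tcp_rot: [-169.0, 90.0, -20.0]
ft_force: [1.3, 0.2, -3.0]
finger_gap: 14.7
```

Request:
drive_tool --pt "255 0.0003 0 0 0 0 0" --pt "255 0.0006 0 0 0 0 0" --pt "255 0.0009 0 0 0 0 0" --pt "255 0.0012 0 0 0 0 0" --pt "255 0.0015 0 0 0 0 0" --pt "255 0.0015 0 0 0 0 0" --pt "255 0.0015 0 0 0 0 0" --pt "255 0.0015 0 0 0 0 0" --pt "255 0.0015 0 0 0 0 0" --pt "255 0.0015 0 0 0 0 0"

```text
time: 18.0
tool_pos: [528.2, -170.4, 149.6]
tcp_rot: [147.1, 90.0, -63.9]
ft_force: [0.4, 0.0, -3.8]
finger_gap: 15.0
```

Request:
drive_tool --pt "255 0.0003 0 0 0 0 0" --pt "255 0.0006 0 0 0 0 0" --pt "255 0.0009 0 0 0 0 0" --pt "255 0.0012 0 0 0 0 0" --pt "255 0.0015 0 0 0 0 0" --pt "255 0.0015 0 0 0 0 0" --pt "255 0.0015 0 0 0 0 0" --pt "255 0.0015 0 0 0 0 0" --pt "255 0.0015 0 0 0 0 0" --pt "255 0.0015 0 0 0 0 0"

```text
time: 18.83
tool_pos: [528.1, -170.3, 148.1]
tcp_rot: [17.4, 90.0, 166.4]
ft_force: [0.2, -0.2, -3.9]
finger_gap: 15.1
```

```bash
python3 - <<'E'
from pk import *
from bench import sense,snapshot
st=sense();print(st["tool_pos"],st["ft_force"],st["wrist_torque"],st["finger_gap"])
s=snapshot("side");pickle.dump(s,open("side5.pkl","wb"));f=s["frame"]
cv2.imwrite("pics/on.png",cv2.resize(f[110:180,240:330],(720,560),interpolation=cv2.INTER_CUBIC))
E
```

```text
[ 528.12975958 -170.3316139   148.07262323] [ 0.18399178 -0.23240023 -3.91837173] [-0.00779555 -0.00982167  0.02466673] 15.135527311632156
```

View pics/on.png

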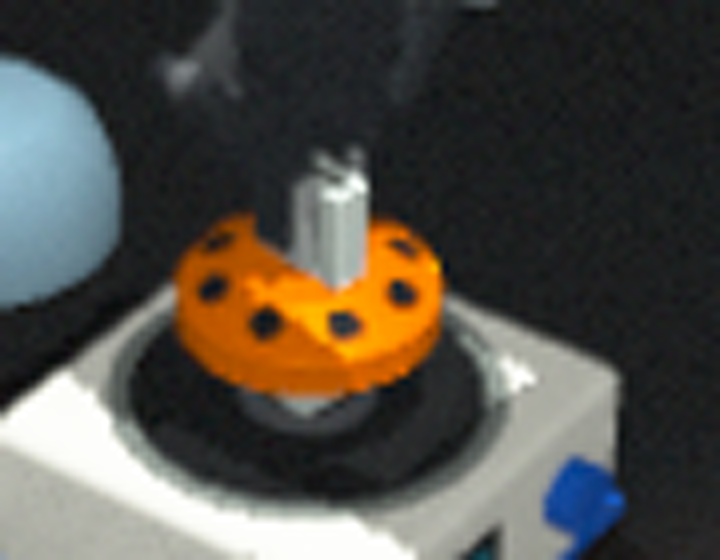

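The disc is level and centred on the drive, with the hub corner at crop (310,405) over the seat ring. It is already below the key-top height with no contact force, so the keyway seems lined up. I continue down to the collar.

Request:
drive_tool --pt "255 0.0003 0 0 0 0 0" --pt "255 0.0006 0 0 0 0 0" --pt "255 0.0009 0 0 0 0 0" --pt "255 0.0012 0 0 0 0 0" --pt "255 0.0015 0 0 0 0 0" --pt "255 0.0015 0 0 0 0 0" --pt "255 0.0015 0 0 0 0 0" --pt "255 0.0015 0 0 0 0 0" --pt "255 0.0015 0 0 0 0 0" --pt "255 0.0015 0 0 0 0 0"

```text
time: 19.72
tool_pos: [528.3, -170.4, 146.7]
tcp_rot: [-178.5, 90.0, -29.5]
ft_force: [-2.6, 1.8, 3.9]
finger_gap: 15.1
```

Request:
drive_tool --pt "255 0.0002 0 0 0 0 0" --pt "255 0.0004 0 0 0 0 0" --pt "255 0.0006 0 0 0 0 0" --pt "255 0.0008 0 0 0 0 0" --pt "255 0.001 0 0 0 0 0" --pt "255 0.001 0 0 0 0 0" --pt "255 0.001 0 0 0 0 0" --pt "255 0.001 0 0 0 0 0" --pt "255 0.001 0 0 0 0 0" --pt "255 0.001 0 0 0 0 0"

```text
time: 20.55
tool_pos: [528.2, -170.4, 145.6]
tcp_rot: [-171.3, 90.0, -22.3]
ft_force: [-1.2, -0.0, 2.1]
finger_gap: 15.0
```

```bash
python3 - <<'E'
from bench import sense
st=sense();print(st["tool_pos"],st["ft_force"],st["wrist_torque"],st["finger_gap"])
E
```

```text
[ 528.22392326 -170.37002347  145.5862324 ] [-1.21463374 -0.04474371  2.09748275] [ 0.07461576  0.20588578 -0.00260488] 15.048323645029138
```

The collar is yielding at about 6–7 N in all. I keep pressing.

Request:
drive_tool --pt "255 0.0002 0 0 0 0 0" --pt "255 0.0004 0 0 0 0 0" --pt "255 0.0006 0 0 0 0 0" --pt "255 0.0008 0 0 0 0 0" --pt "255 0.001 0 0 0 0 0" --pt "255 0.0012 0 0 0 0 0" --pt "255 0.0012 0 0 0 0 0" --pt "255 0.0012 0 0 0 0 0" --pt "255 0.0012 0 0 0 0 0" --pt "255 0.0012 0 0 0 0 0"

```text
time: 21.38
tool_pos: [528.2, -170.4, 144.4]
tcp_rot: [-147.6, 90.0, 1.4]
ft_force: [-1.2, 0.0, 2.3]
finger_gap: 15.2
```

Request:
drive_tool --pt "255 0.0002 0 0 0 0 0" --pt "255 0.0004 0 0 0 0 0" --pt "255 0.0006 0 0 0 0 0" --pt "255 0.0008 0 0 0 0 0" --pt "255 0.001 0 0 0 0 0" --pt "255 0.0012 0 0 0 0 0" --pt "255 0.0012 0 0 0 0 0" --pt "255 0.0012 0 0 0 0 0" --pt "255 0.0012 0 0 0 0 0" --pt "255 0.0012 0 0 0 0 0"

```text
time: 22.22
tool_pos: [528.2, -170.4, 143.2]
tcp_rot: [124.4, 90.0, -86.6]
ft_force: [-1.2, 0.1, 2.4]
finger_gap: 15.3
```

```bash
python3 - <<'E'
from bench import sense
st=sense();print(st["tool_pos"],st["ft_force"],st["wrist_torque"],st["finger_gap"])
E
```

```text
[ 528.16638047 -170.36834991  143.1537638 ] [-1.23869794  0.07377406  2.38641048] [-0.02712921  0.11120029  0.0011622 ] 15.288871062967399
```

Request:
drive_tool --pt "255 0.0001 0 0 0 0 0" --pt "255 0.0002 0 0 0 0 0" --pt "255 0.0003 0 0 0 0 0" --pt "255 0.0004 0 0 0 0 0" --pt "255 0.0005 0 0 0 0 0" --pt "255 0.0006 0 0 0 0 0" --pt "255 0.0007 0 0 0 0 0" --pt "255 0.0008 0 0 0 0 0" --pt "255 0.0008 0 0 0 0 0" --pt "255 0.0008 0 0 0 0 0"

```text
time: 23.05
tool_pos: [528.2, -170.3, 142.3]
tcp_rot: [-11.7, 90.0, 137.3]
ft_force: [-0.6, -0.6, 2.4]
finger_gap: 15.0
```

Request:
drive_tool --pt "255 0.0001 0 0 0 0 0" --pt "255 0.0002 0 0 0 0 0" --pt "255 0.0003 0 0 0 0 0" --pt "255 0.0004 0 0 0 0 0" --pt "255 0.0005 0 0 0 0 0" --pt "255 0.0006 0 0 0 0 0" --pt "255 0.0006 0 0 0 0 0" --pt "255 0.0006 0 0 0 0 0" --pt "255 0.0006 0 0 0 0 0" --pt "255 0.0006 0 0 0 0 0"

```text
time: 23.88
tool_pos: [528.2, -170.4, 142.0]
tcp_rot: [175.8, 90.0, -35.2]
ft_force: [-1.2, -0.6, 5.3]
finger_gap: 14.8
```

Request:
drive_tool --pt "255 0.0001 0 0 0 0 0" --pt "255 0.0002 0 0 0 0 0" --pt "255 0.0003 0 0 0 0 0" --pt "255 0.0004 0 0 0 0 0" --pt "255 0.0004 0 0 0 0 0" --pt "255 0.0004 0 0 0 0 0" --pt "255 0.0004 0 0 0 0 0" --pt "255 0.0004 0 0 0 0 0" --pt "255 0.0004 0 0 0 0 0" --pt "255 0.0004 0 0 0 0 0"

```text
time: 24.72
tool_pos: [528.2, -170.4, 141.9]
tcp_rot: [173.2, 90.0, -37.8]
ft_force: [-2.8, -0.4, 7.7]
finger_gap: 15.0
```

```bash
python3 - <<'E'
from bench import sense
st=sense();print(st["tool_pos"],st["ft_force"],st["wrist_torque"],st["finger_gap"])
E
```

```text
[ 528.21892336 -170.41016838  141.9479564 ] [-2.79098247 -0.36669943  7.74709391] [0.15788198 0.58776913 0.07633439] 15.008065381062814
```

The hard stop is reached: TCP z is 141.95, so the foot is about 86.0, at the seat, with about 12 N contact. I release and rise.

Request:
drive_tool --pt "200 0 0 0 0 0 0" --pt "150 0 0 0 0 0 0" --pt "100 0 0 0 0 0 0" --pt "50 0 0 0 0 0 0" --pt "0 0 0 0 0 0 0" --pt "0 0 0 0 0 0 0" --pt "0 0 0 0 0 0 0" --pt "0 0 0 0 0 0 0" --pt "0 0 0 0 0 0 0" --pt "0 0 0 0 0 0 0"

```text
time: 25.55
tool_pos: [528.2, -170.3, 141.4]
tcp_rot: [-87.8, 90.0, 61.3]
ft_force: [-0.3, 0.5, -0.4]
finger_gap: 85.3
```

Request:
drive_tool --pt "0 -0.002 0 0 0 0 0" --pt "0 -0.006 0 0 0 0 0" --pt "0 -0.012 0 0 0 0 0" --pt "0 -0.02 0 0 0 0 0" --pt "0 -0.03 0 0 0 0 0" --pt "0 -0.045 0 0 0 0 0" --pt "0 -0.06 0 0 0 0 0" --pt "0 -0.08 0 0 0 0 0" --pt "0 -0.1 0 0 0 0 0" --pt "0 -0.12 0 0 0 0 0"

```text
time: 26.38
tool_pos: [528.2, -170.4, 263.6]
tcp_rot: [-172.3, 89.9, -23.3]
ft_force: [-0.1, -0.1, 0.8]
finger_gap: 85.2
```

```bash
python3 - <<'E'
from pk import *
from bench import sense,snapshot
st=sense();print(st["tool_pos"],st["ft_force"],st["finger_gap"])
o=[]
for n in("side","top"):
    s=snapshot(n);pickle.dump(s,open(n+"6.pkl","wb"));f=s["frame"]
    u,v=map(int,proj(s,[526,-170,120])[0]);x,y=u-40,v-40
    o.append(cv2.resize(f[y:y+75,x:x+80],(400,375),interpolation=cv2.INTER_CUBIC))
    b=blobs(s,(u,v),30,30)
    if len(b)>2:
        Q=back(s,b,134)[:,:2];A=np.c_[2*Q,np.ones(len(Q))];q=np.linalg.lstsq(A,(Q**2).sum(1),rcond=None)[0];print(n,q[:2],np.sqrt(q[2]+q[:2]@q[:2]))
        print((np.degrees(np.arctan2(*(Q-q[:2]).T[::-1]))%45).round(1))
cv2.imwrite("pics/fin.png",np.hstack(o))
E
```

```text
[ 528.22853722 -170.38566047  263.61502556] [-0.10312586 -0.0858226   0.75515298] 85.16915076992103
side [ 523.44284515 -163.62770012] 36.702727765932906
[37.5 36.2 34.7]
```

View pics/fin.png

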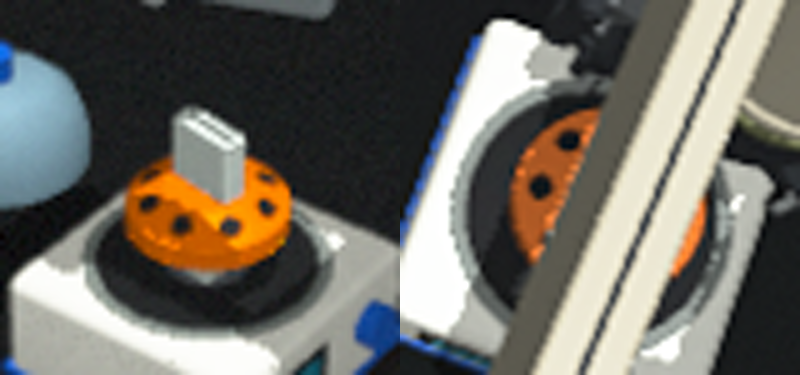

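The rotor stands upright and free on the drive. In the side view it is seated on the ring with the gripper well clear, and its fitted centre and height agree with the seat. I hand in.

```bash
python3 - <<'E'
from bench import sense,hand_in
print(sense()["time"],hand_in())
E
```

```text
the job is handed in; nothing more can be done
26.4833 None
```

I lifted the orange rotor off its mat by the grip bar and turned it −67° in the air to the key direction I had measured (about 149°). I then lowered it onto the shaft. It slid over the key at the first try, so no turning search on the shaft was needed. I pressed the collar down at about 6–7 N until the hub met the hard stop, then let go, rose clear and handed in at 26.5 s.

**Last checks:**
- **Height:** the hard stop came at TCP z 141.95 mm, which puts the hub's underside at about 86.0 mm, the seat height.
- **Force:** the highest contact force I read was about 12 N, but force was only read at the end of each move.
- **Final view:** the rotor stands upright and centred on the drive, with nothing touching it. I disturbed none of the bystanders as far as I could see, but I did not measure their positions afterwards.

**Disagreements:**
- **Cameras:** the two cameras differed by about 4–7 mm in absolute position, so I relied on offsets measured within each view.
- **Final fit:** it came from the side camera only, because the arm blocked most of the rotor from the top one. It was 2.6 mm off that camera's own seat estimate along its line of sight. I put that down to the camera bias.

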